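# Tighten a bearing retaining ring with a pin spanner

## Robot

A 6-joint arm with a two-finger parallel gripper is mounted at the origin on the work surface. World frame = base frame: x ahead of the robot, y to its left, z up, the work surface at z = 0. Lengths are in m, angles in rad, forces in N, time in s.
With the tool pointing down it reaches from about 0.25 to 0.775 m from the base axis. Payload 4 kg.
Tool frame: the origin (TCP) lies between the finger pads; the fingertips stand 14 mm ahead of it and the grasp point (between the pads) lies 5 mm behind it (robot.tips_ahead is the distance from the TCP to the fingertips, in m); z points along the fingers, y is the direction in which the jaws open and shut (so a half turn about z gives the same grasp; the last joint's range is limited). The gripper opens to 94 mm and grips with 3 to 60 N. Pads are 16 mm wide; open, the fingers measure 119 mm over their backs; the gripper's body (75 mm by 177 mm) begins 78 mm behind the grasp point.
Start: joints at [1.017, 0.087, 1.371, -0, 1.684, -0.103], TCP at [0.24, 0.495, 0.22] pointing down, gripper open.
Joint ranges: [-3.1, 3.1], [-0.76, 2.03], [0.27, 2.55], [-1.08, 4.22], [0.17, 2.65], [-2.57, 2.57]. Speed limits (rad/s): [2.79, 2.79, 3.14, 3.14, 3.14, 3.14].

## Interface

Orientations are given as [roll, pitch, yaw] about the fixed x, y, z axes, in that order (R = Rz(yaw) Ry(pitch) Rx(roll)).
In Python, from bench import robot, optics, job gives the robot as it stands.
- The arm moves only by the tool apply_moves, never from a script. Its argument "moves" is a list of rows, each a list of 3 entries, a list of its own where there are three numbers: the shift along the tool's x, y, z in cm, then the turn, a rotation vector about the tool's x, y, z in rad, then the opening, from 0 (shut) to 1 (fully open). In form: [[[tx, ty, tz], [rx, ry, rz], grip], ...]. A call has exactly 10 rows; each row is the pose to reach, as a shift and turn from the pose commanded when the call began, along the tool's axes at that moment; what a row does not reach only later rows make up. A row lasts 1/12 s, in which the tool goes at most 41.7 mm and 7.16 degrees, less where a joint would pass 70% of its speed; a pose out of reach is approached as far as the arm can. A call with a gripper value outside its range is refused whole. The fingers move at their own pace and stop on an object; the grip force is fixed at half the most. Time passes only in rows, so rows that repeat a pose let the fingers close, or fill a call up. It gives the time, the measured TCP pose, the force and the opening at its end, in the units of the state.
- robot.get_obs(): the state, without advancing time (a new reading comes with each control period).
- optics.snapshot(name): name is "side" or "top" or "wrist"; returns the picture (480x640x3 uint8, red, green, blue); there is no depth.
- optics.get_calibration(name): a dict with "fx", "fy", "cx", "cy" (pixels), "rvec" (rotation vector, rad) and "tvec" (3), from world to camera coordinates, as OpenCV has them. Camera axes: x right, y down, z forward; pixel columns grow to the right and rows downward; lengths in m; the calibration is good to about 2 mm. The wrist camera is an equidistant fisheye: a pixel r from the principal point sees the ray r / f radians off the axis. A picture is of the moment at which its call begins: read the wrist's pose just before it. get_calibration takes no time and is no camera call; for the wrist camera it gives the pose at the moment of the call.
- job.close_job(): hands the job in, once; it reports no verdict.
The state is a dict: "time": time; "joint_positions": joint angles; "qvel": joint speeds; "joint_torque": joint torques, N m; "tool_pos": TCP position; "ee_rot": TCP orientation; "wrist_force": force on the tool from outside, world axes, zero at the start; "wrist_torque": the same for the moment, N m; "width": finger opening in m.
Only numpy, scipy, OpenCV 4.12 (cv2) and the standard library are available. Lean on these libraries where they do the work, as an engineer would, in place of code of your own. Each camera call takes 0.05 s, during which the arm holds its last target.

## Task

Take the pin spanner from the wooden tool block and, feeling lightly for the two holes in the retaining ring of the bearing housing clamped in the vise, let both pins drop right down into them before you turn the ring. Then turn it clockwise (seen from above) until it comes up against its stop, without forcing it, and stand the spanner back in its well in the block. Turn the ring with the spanner only, don't drop the spanner, and leave the other things where they are.

Things in the scene. Friction and masses are not known exactly. Their poses are not given: they have to be found in the camera images.
- spanner_grip (a point): centre of the crossbar of the loose steel pin spanner (0.25 to 0.4 kg). Bar 72 long (x) x 16 wide (y) x 22 high (z), to be pinched across its 16 mm. Below it (-z) a shank 18 dia, then the disc head. At the start it stands upright in the tool block, head on the block's top, bar within 0.5 rad of the block's x. It works either way round.
- spanner_head (a point): centre of the flat underside of the spanner's disc head (62 dia, 8 thick), 57 mm below the crossbar's centre, same axes. From it stick down two pins 6 dia, 6 long, bevelled tips, at 21 mm either side of the axis along x (parallel to the crossbar), and between them a pilot nose 25 dia, 10 long, bevelled to 18 dia at its tip.
- ring_centre (a point): fixed point on the retaining ring's axis, in the plane of its upper face, 158 mm above the bench. Axes are the VISE's (x along its screw, y along the jaws, z up), not the ring's. Steel ring 58 dia, bore 28 (free to 11 mm deep, takes the pilot nose), 5 mm proud of an 82 dia flange; two through holes 8 dia at 21 mm either side of the axis. The small dark flange holes are not for the spanner.
- vise: fixed bench vise with 100 mm jaws that grips the bearing housing; origin on the bench under the ring's centre, x along its screw towards the tommy bar. At the start the line through the ring's two holes lies at an unmeasured yaw within 0.5 rad of this x axis, either way: see it, or rest the pins on the ring with a few newtons and turn until they drop 6 mm and the head lies on the ring.
- ring (a joint): turn of the ring on its thread (rad), growing clockwise seen from above; starts at 0 to 0.1, hard stop at 0.70. It turns stiffly (0.22 N m all the way; 0.4 to 0.8 shows that it is home, over 1 is forcing it), stays where it is left and does not rise or sink. It tells how far the ring has turned, not at which yaw the holes lie.
- block_well (a point): mouth of the spanner's well, a round hole 53 dia, 40 deep, in the top of the fixed wooden tool block (120 in x, 220 in y, 50 high; axes the block's, z up), 50 mm from its middle towards +y. Nose and pins go in at any yaw and the head rests on the block's top: crossbar centre 57 mm above this point.
- hex_key: bystander: T-handled hex key standing in the block, 105 mm from the spanner's well, tip at the origin, 134 tall, bar 80 long.
- screwdriver: bystander: screwdriver standing handle up in the block, 140 mm from the well, tip at the origin, 130 tall.
- craft_knife: bystander: craft knife 170 long lying flat; origin at its middle on the bench.
- grease_tin: bystander: round tin 63 dia, 34 high; origin under its centre.
- spare_bearing: bystander: loose ball bearing 52 dia, 15 high; origin under its centre.
- try_square: bystander: try square lying flat, stock 110, blade 150; origin under the stock.
- glue: bystander: glue bottle 54 dia, 125 high; origin under its centre.
- pencil_pot: bystander: pot of pencils 76 dia, 180 high; origin under its centre.
There are look-alikes about, which are no part of the job. Leave any blue or yellow look-alike of the part that bears spanner_grip alone.

How it is judged:
By the outcome, as a careful person would: the job done as asked, in the order asked, and still so for the second after the job is handed in, with the robot touching nothing.
It also fails if it takes over 72 s, if anything falls off the work surface, if the arm or the gripper's body presses on something with over 40 N, if the wrist force passes 120 N, or if a joint passes its speed limit or range.

## Working session

There is one attempt and no reset: what is moved stays moved. The work goes in short steps, Python scripts to look and compute and a tool call to move; the robot and the scene stay as the last step left them, time stands still between calls to the robot, and variables do not carry over. Pictures are saved under pics/ and viewed, and the job is handed in when it is done.

Besides the shell and the picture viewer there is one more tool, called after "Call:" in YAML: its name, and indented under it one key for each argument. apply_moves: Moves the arm, as the interface text tells. Its arguments: {"type":"object","properties":{"moves":{"type":"array"}},"required":["moves"]}

```bash
mkdir -p pics; ls; cat > h.py <<'E'
import numpy as np, cv2
from scipy.spatial.transform import Rotation as R
from bench import robot, optics, job
def snap(n,f):
    im=optics.snapshot(n); cv2.imwrite('pics/'+f,im[:,:,::-1]); return im
def ray(n,u,v,c=None):
    c=c or optics.get_calibration(n)
    Rm=cv2.Rodrigues(np.array(c['rvec'],float))[0]; t=np.array(c['tvec'],float).ravel()
    x=(u-c['cx'])/c['fx']; y=(v-c['cy'])/c['fy']
    if n=='wrist':
        r=np.hypot(x,y); d=np.array([0,0,1.]) if r<1e-9 else np.array([np.sin(r)*x/r,np.sin(r)*y/r,np.cos(r)])
    else: d=np.array([x,y,1.])
    return -Rm.T@t, Rm.T@d
def atz(n,u,v,z,c=None):
    o,d=ray(n,u,v,c); return o+d*(z-o[2])/d[2]
def proj(n,p,c=None):
    c=c or optics.get_calibration(n)
    Rm=cv2.Rodrigues(np.array(c['rvec'],float))[0]; t=np.array(c['tvec'],float).ravel()
    q=Rm@np.asarray(p,float)+t
    if n=='wrist':
        s=np.hypot(q[0],q[1]); th=np.arctan2(s,q[2]); k=th/s if s>1e-9 else 1/q[2]
        return c['cx']+c['fx']*k*q[0], c['cy']+c['fy']*k*q[1]
    return c['cx']+c['fx']*q[0]/q[2], c['cy']+c['fy']*q[1]/q[2]
def crop(f,u0,v0,u1,v1,k,out):
    im=cv2.imread('pics/'+f)[v0:v1,u0:u1]; cv2.imwrite('pics/'+out,cv2.resize(im,None,fx=k,fy=k,interpolation=cv2.INTER_CUBIC))
E
python3 - <<'E'
from h import *
for n in ['side','top','wrist']:
    print(n,optics.get_calibration(n)); snap(n,n+'0.png')
print(robot.get_obs())
E
```

```text
pics
side {'fx': 458.2278551476993, 'fy': 458.2278551476993, 'cx': 322.1740257062596, 'cy': 245.42409054664554, 'rvec': array([ 2.36976608, -0.50893029,  0.20347829]), 'tvec': array([-0.52586129,  0.25680649,  1.3237942 ])}
top {'fx': 611.5709467105851, 'fy': 611.5709467105851, 'cx': 310.2705482447381, 'cy': 236.52534138076305, 'rvec': array([ 2.14406022, -2.17313854,  0.13724975]), 'tvec': array([0.01378042, 0.55945248, 1.55070239])}
wrist {'fx': 371.64829954431775, 'fy': 371.64829954431775, 'cx': 325.03518376813616, 'cy': 237.0279467975235, 'rvec': array([-2.48235172, -1.55614604, -0.18598412]), 'tvec': array([-0.54881378, -0.02561824,  0.3922003 ])}
{'time': 0.15, 'joint_positions': array([ 1.01690290e+00,  8.77933956e-02,  1.37188115e+00, -1.60832745e-05,
        1.68360989e+00, -1.03114765e-01]), 'qvel': array([ 0.00016403, -0.00175715, -0.00520276,  0.00038071, -0.00033715,
       -0.00014739]), 'joint_torque': array([ 1.81789477e-03, -3.40644157e+01, -3.02792931e+01,  7.18398322e-02,
        3.05367645e-02, -1.27410603e-04]), 'tool_pos': array([0.23942409, 0.4947139 , 0.21858174]), 'ee_rot': array([-3.13990821e+00, -1.58239933e-04,  2.69081207e+00]), 'wrist_force': array([-0.38293425,  0.91895728, -0.0864056 ]), 'wrist_torque': array([ 0.02060341,  0.02714305, -0.04323185]), 'width': 0.0941728333542932}
```

View pics/top0.png

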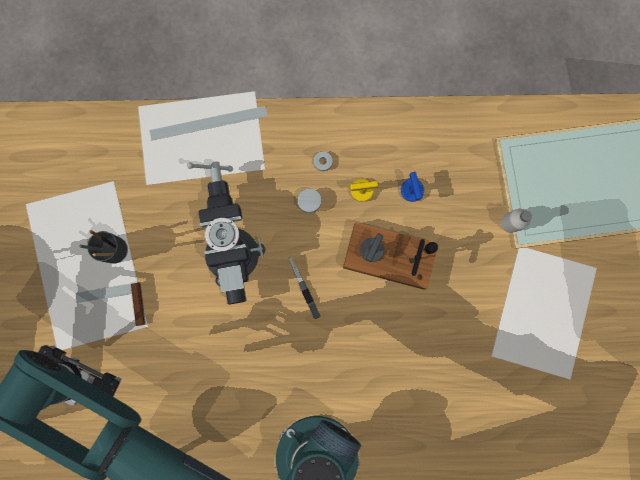

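View pics/side0.png

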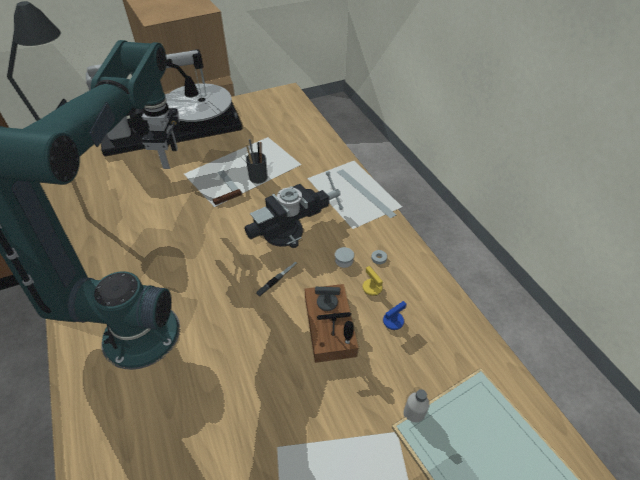

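View pics/wrist0.png

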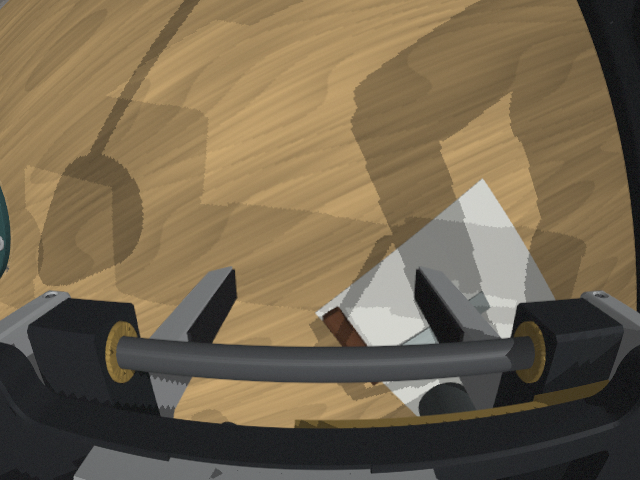

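```bash
python3 - <<'E'
from h import *
crop('top0.png',335,205,445,300,7,'t_block.png')
crop('top0.png',185,190,265,290,6,'t_vise.png')
crop('side0.png',295,275,365,365,6,'s_block.png')
crop('side0.png',240,170,350,250,7,'s_vise.png')
E
```

```text
(no output)
```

View pics/t_block.png

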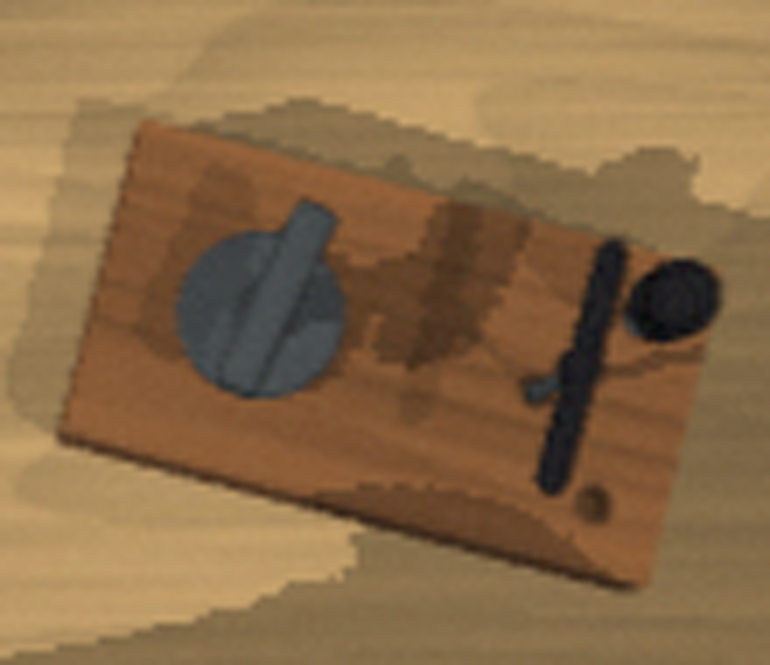

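View pics/t_vise.png

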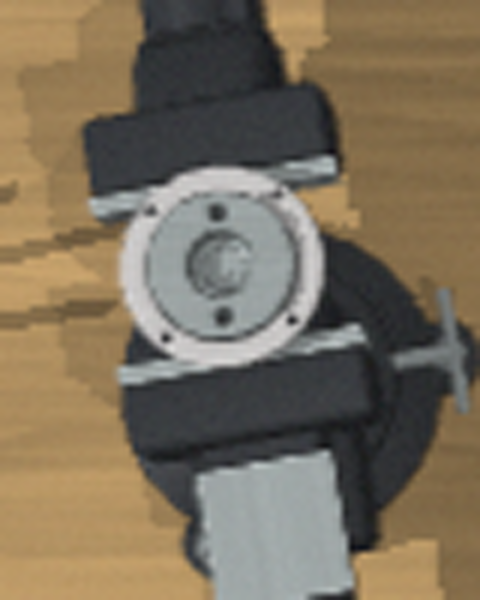

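View pics/s_block.png

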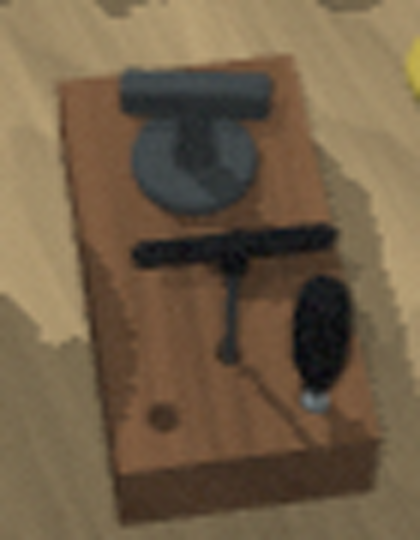

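View pics/s_vise.png

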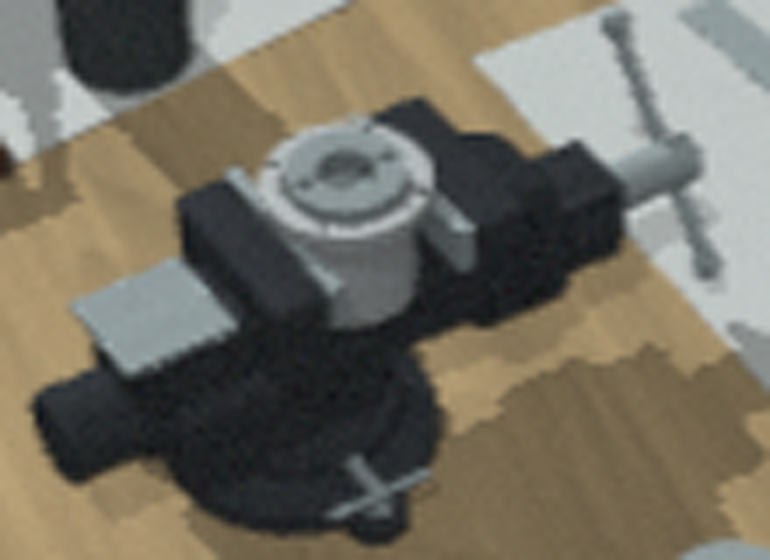

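```bash
python3 - <<'E'
from h import *
P=lambda u,v,z:atz('top',335+u/7,205+v/7,z)
V=lambda u,v,z:atz('top',185+u/6,190+v/6,z)
tl,bl,br=P(147,122,.05),P(62,437,.05),P(640,588,.05)
print('corners',tl,bl,br,np.linalg.norm(tl-bl),np.linalg.norm(br-bl))
ya=(bl-br)[:2]; ya/=np.linalg.norm(ya); xa=np.array([ya[1],-ya[0]])
print('block ctr',(tl+br)/2,'yaw',np.arctan2(xa[1],xa[0]),'well',((tl+br)/2)[:2]+.05*ya)
print('head',P(262,313,.056))
a,b=P(318,208,.118),P(240,385,.118); print('bar',a,b,(a+b)/2,np.linalg.norm(a-b),np.arctan2(*(a-b)[[1,0]]))
S=lambda u,v,z:atz('side',295+u/6,275+v/6,z)
print('side bar', S(197,82,.118), 'head',S(195,165,.056))
h1,h2=V(217,212,.158),V(222,317,.158)
print('holes',h1,h2,(h1+h2)/2,np.linalg.norm(h1-h2),np.arctan2(*(h1-h2)[[1,0]]))
print('ring',V(221,266,.158))
j1,j2=V(90,207,.15),V(338,165,.15); print('jaw',j1,j2,np.linalg.norm(j1-j2),np.arctan2(*(j1-j2)[[1,0]]))
j1,j2=V(120,375,.15),V(365,333,.15); print('jaw',j1,j2,np.linalg.norm(j1-j2),np.arctan2(*(j1-j2)[[1,0]]))
SV=lambda u,v,z:atz('side',240+u/7,170+v/7,z)
h1,h2=SV(305,183,.158),SV(387,155,.158);print('side holes',h1,h2,(h1+h2)/2,np.linalg.norm(h1-h2),np.arctan2(*(h2-h1)[[1,0]]), SV(345,170,.158))
E
```

```text
corners [ 0.59269373 -0.11194628  0.05      ] [ 0.47708795 -0.07830917  0.05      ] [ 0.41938211 -0.28701665  0.05      ] 0.12039996739954777 0.2165381640532887
block ctr [ 0.50603792 -0.19948147  0.05      ] yaw -0.26975228319104905 well [ 0.51936256 -0.15128962]
head [ 0.52091735 -0.15177438  0.056     ]
bar [ 0.55138629 -0.16585412  0.118     ] [ 0.48946534 -0.13688421  0.118     ] [ 0.52042582 -0.15136917  0.118     ] 0.06836271632847397 -0.43760096267055376
side bar [ 0.52532704 -0.15147059  0.118     ] head [ 0.52359193 -0.15530903  0.056     ]
holes [0.57405948 0.21964116 0.158     ] [0.53185894 0.21746677 0.158     ] [0.55295921 0.21855396 0.158     ] 0.04225652109420671 0.05147966933511982
ring [0.55231114 0.2179522  0.158     ]
jaw [0.57792682 0.27173573 0.15      ] [0.59365711 0.17226072 0.15      ] 0.10071106784225126 1.727630742932865
jaw [0.5100386  0.25918113 0.15      ] [0.52558937 0.16145048 0.15      ] 0.09896012537820968 1.728592177463294
side holes [0.53725225 0.21748778 0.158     ] [0.57930732 0.22004431 0.158     ] [0.55827978 0.21876604 0.158     ] 0.04213269859916698 0.06071515692073337 [0.55750484 0.21830489 0.158     ]
```

```bash
cat >> h.py <<'E'
def delta(c,t):
    "c,t: x,y,z,yaw (tool down). prints tool shift cm, rz"
    d=np.array(t[:3])-np.array(c[:3]); y=c[3]
    tx=d[0]*np.cos(y)+d[1]*np.sin(y); ty=d[0]*np.sin(y)-d[1]*np.cos(y)
    return np.round([tx*100,ty*100,-d[2]*100],2), round(-(t[3]-c[3]),4)
def apply(c,sh,rz):
    y=c[3]; tx,ty,tz=np.array(sh)/100
    return [c[0]+tx*np.cos(y)+ty*np.sin(y), c[1]+tx*np.sin(y)-ty*np.cos(y), c[2]-tz, y-rz]
def st():
    o=robot.get_obs(); print('t',round(o['time'],2),'pos',o['tool_pos'].round(4),'rot',np.round(o['ee_rot'],4),'F',o['wrist_force'].round(2),'T',o['wrist_torque'].round(3),'w',round(o['width'],4)); return o
E
python3 - <<'E'
from h import *
o=st(); c=optics.get_calibration('wrist'); Rm=cv2.Rodrigues(c['rvec'])[0]
p=-Rm.T@c['tvec']; Rt=R.from_euler('xyz',o['ee_rot']).as_matrix()
print('cam in tool',Rt.T@(p-o['tool_pos']),'axis in tool',Rt.T@Rm[2])
print(atz('top',107,247,.15))
c0=[.24,.495,.22,2.691]
print(delta(c0,[.52,.16,.34,2.691]),delta(c0,[.50,-.15,.30,2.711]))
E
```

```text
t 0.15 pos [0.2394 0.4947 0.2186] rot [-3.1399e+00 -2.0000e-04  2.6908e+00] F [-0.38  0.92 -0.09] T [ 0.021  0.027 -0.043] w 0.0942
cam in tool [ 6.87766440e-02 -1.06895637e-04 -1.67186065e-01] axis in tool [-2.39517740e-01 -4.82462064e-04  9.70891868e-01]
[0.52642146 0.49396847 0.15      ]
(array([-39.79, -17.96, -12.  ]), -0.0) (array([-51.49, -46.74,  -8.  ]), -0.02)
```

```bash
python3 - <<'E'
from h import *
c0=[.24,.495,.22,2.691]
print(delta(c0,[.553,.218,.30,2.691]))
E
```

```text
(array([-40.24, -11.3 ,  -8.  ]), -0.0)
```

Call:
apply_moves:
  moves:
    - [[-2,-1,-3],[0,0,0],1]
    - [[-6,-2,-5],[0,0,0],1]
    - [[-10,-3,-8],[0,0,0],1]
    - [[-14,-4,-8],[0,0,0],1]
    - [[-18,-5,-8],[0,0,0],1]
    - [[-22,-6,-8],[0,0,0],1]
    - [[-26,-7,-8],[0,0,0],1]
    - [[-30,-8,-8],[0,0,0],1]
    - [[-34,-9,-8],[0,0,0],1]
    - [[-36,-10,-8],[0,0,0],1]

```text
time: 0.98
tool_pos: [0.5223, 0.2458, 0.2983]
ee_rot: [-3.14, -0.0, 2.689]
wrist_force: [-1.0, -0.1, 0.1]
width: 0.094
```

```bash
python3 - <<'E'
from h import *
print(apply([.24,.495,.22,2.691],[-36,-10,-8],0))
st();snap('wrist','w1.png');st();snap('wrist','w1b.png');st()
E
```

```text
[np.float64(0.5205181866349131), np.float64(0.24820140404155458), np.float64(0.3), 2.691]
t 0.98 pos [0.5223 0.2458 0.2983] rot [-3.1404e+00 -2.0000e-04  2.6888e+00] F [-1.01 -0.1   0.11] T [ 0.009 -0.017 -0.008] w 0.094
t 1.03 pos [0.5251 0.2416 0.2976] rot [-3.1375e+00  2.7000e-03  2.6829e+00] F [ 1.21 -1.04  0.11] T [-0.036 -0.089  0.001] w 0.0942
t 1.08 pos [0.5228 0.2443 0.2978] rot [-3.1389e+00 -5.0000e-04  2.6839e+00] F [ 0.05  0.45 -0.07] T [0.002 0.048 0.006] w 0.0941
```

View pics/w1b.png

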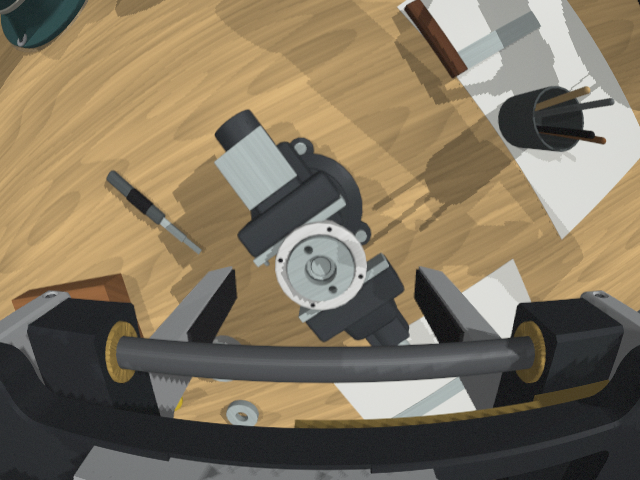

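```bash
python3 - <<'E'
from h import *
print(delta(apply([.24,.495,.22,2.691],[-36,-10,-8],0),[.549,.225,.29,2.691]))
c=optics.get_calibration('wrist');st()
im=snap('wrist','w2.png')
import json; json.dump({k:np.array(v).tolist() for k,v in c.items()},open('w2.json','w'))
crop('w2.png',265,210,375,320,7,'w2c.png')
E
```

```text
(array([-3.57, -0.85,  1.  ]), -0.0)
t 1.08 pos [0.5228 0.2443 0.2978] rot [-3.1389e+00 -5.0000e-04  2.6839e+00] F [ 0.05  0.45 -0.07] T [0.002 0.048 0.006] w 0.0941
```

View pics/w2c.png

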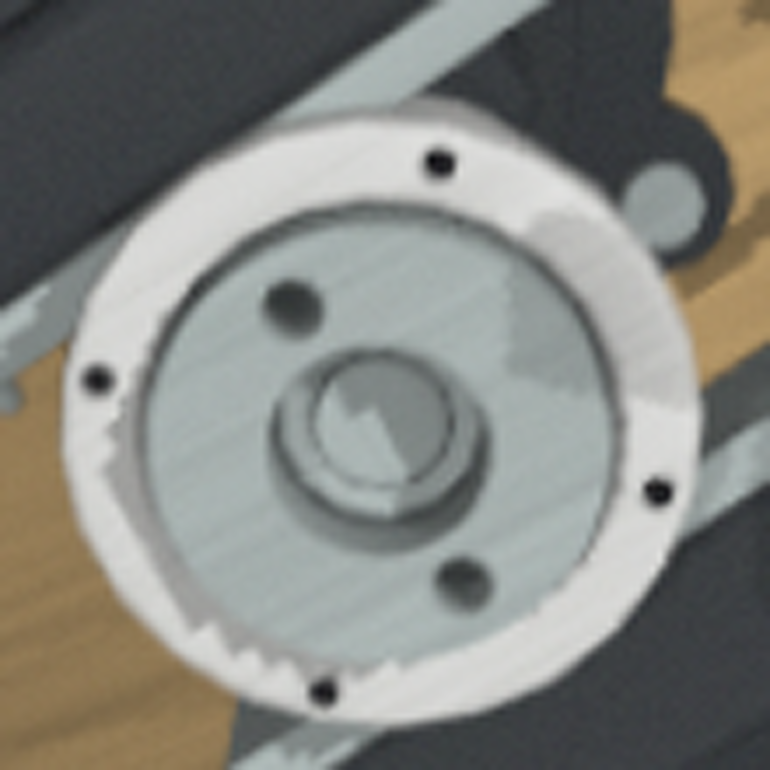

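```bash
python3 - <<'E'
from h import *
import json
c={k:np.array(v) if isinstance(v,list) else v for k,v in json.load(open('w2.json')).items()}
W=lambda u,v:atz('wrist',265+u/7,210+v/7,.158,c)
a,b=W(293,308),W(464,584); print(a,b,(a+b)/2,np.linalg.norm(a-b),np.arctan2(*(b-a)[[1,0]]))
print(W(380,450),W(381,444))
E
```

```text
[0.53526751 0.21999969 0.158     ] [0.57753969 0.22283371 0.158     ] [0.5564036 0.2214167 0.158    ] 0.042367074281587515 0.0669419902464428
[0.55657465 0.22135025 0.158     ] [0.55591651 0.22181817 0.158     ]
```

```bash
python3 - <<'E'
from h import *
print(delta(apply([.24,.495,.22,2.691],[-36,-10,-8],0),[.52,-.152,.24,2.711]))
E
```

```text
(array([-17.38, -36.05,   6.  ]), -0.02)
```

Call:
apply_moves:
  moves:
    - [[-1,-3,0],[0,0,0],1]
    - [[-3,-7,0],[0,0,-0.02],1]
    - [[-5,-11,0],[0,0,-0.02],1]
    - [[-7,-15,1],[0,0,-0.02],1]
    - [[-9,-18.5,2],[0,0,-0.02],1]
    - [[-10.7,-22,3],[0,0,-0.02],1]
    - [[-12.4,-25.5,4],[0,0,-0.02],1]
    - [[-14.1,-29,5],[0,0,-0.02],1]
    - [[-16,-33,6],[0,0,-0.02],1]
    - [[-17.4,-36,6],[0,0,-0.02],1]

```text
time: 1.97
tool_pos: [0.5189, -0.1506, 0.2378]
ee_rot: [3.141, -0.003, 2.713]
wrist_force: [0.9, 0.7, 0.3]
width: 0.0937
```

Call:
apply_moves:
  moves:
    - [[0,0,0],[0,0,0],1]
    - [[0,0,0],[0,0,0],1]
    - [[0,0,0],[0,0,0],1]
    - [[0,0,0],[0,0,0],1]
    - [[0,0,0],[0,0,0],1]
    - [[0,0,0],[0,0,0],1]
    - [[0,0,0],[0,0,0],1]
    - [[0,0,0],[0,0,0],1]
    - [[0,0,0],[0,0,0],1]
    - [[0,0,0],[0,0,0],1]

```text
time: 2.8
tool_pos: [0.5199, -0.151, 0.2395]
ee_rot: [3.142, 0.0, 2.711]
wrist_force: [-1.1, -0.7, 0.2]
width: 0.0941
```

```bash
python3 - <<'E'
from h import *
import json
print(apply(apply([.24,.495,.22,2.691],[-36,-10,-8],0),[-17.4,-36,6],-.02))
c=optics.get_calibration('wrist');st()
im=snap('wrist','w3.png')
json.dump({k:np.array(v).tolist() for k,v in c.items()},open('w3.json','w'))
E
```

```text
[np.float64(0.5203714206114909), np.float64(-0.15164353897978006), np.float64(0.24), 2.711]
t 2.8 pos [ 0.5199 -0.151   0.2395] rot [3.1415 0.     2.7111] F [-1.08 -0.71  0.2 ] T [-0.055  0.049  0.071] w 0.0941
```

View pics/w3.png

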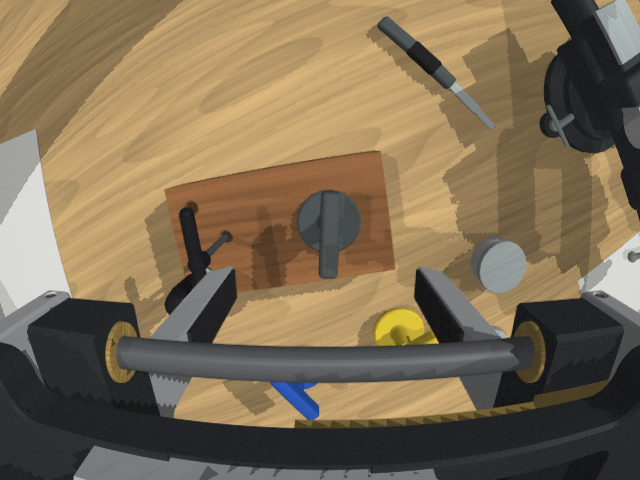

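```bash
python3 - <<'E'
from h import *
crop('w3.png',280,175,390,290,7,'w3c.png')
E
```

```text
(no output)
```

View pics/w3c.png

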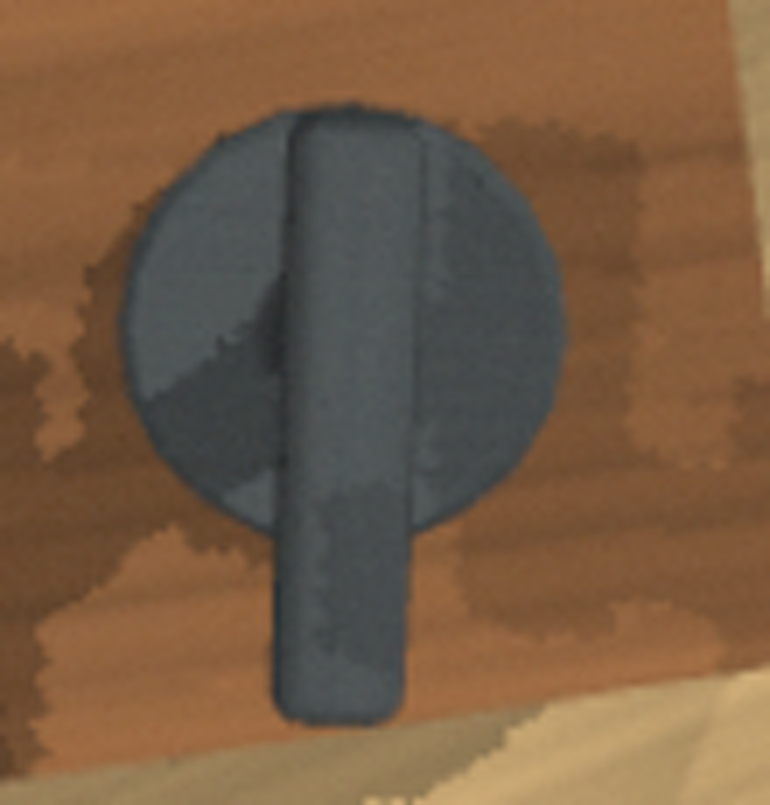

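```bash
python3 - <<'E'
from h import *
import json
c={k:np.array(v) if isinstance(v,list) else v for k,v in json.load(open('w3.json')).items()}
W=lambda u,v,z:atz('wrist',280+u/7,175+v/7,z,c)
a,b=W(359,114,.118),W(339,724,.118); print(a,b,(a+b)/2,np.linalg.norm(a-b),np.arctan2(*(a-b)[[1,0]]))
print('head',W(344,322,.056))
m=(a+b)/2
cur=apply(apply([.24,.495,.22,2.691],[-36,-10,-8],0),[-17.4,-36,6],-.02)
yaw=np.arctan2(*(a-b)[[1,0]])%np.pi
print(cur,delta(cur,[m[0],m[1],.112,yaw]))
E
```

```text
[ 0.49066534 -0.13243317  0.118     ] [ 0.55521863 -0.16439144  0.118     ] [ 0.52294198 -0.14841231  0.118     ] 0.07203095654195701 2.681898432003442
head [ 0.52314325 -0.14840216  0.056     ]
[np.float64(0.5203714206114909), np.float64(-0.15164353897978006), np.float64(0.24), 2.711] (array([-0.1,  0.4, 12.8]), np.float64(0.0291))
```

```bash
python3 - <<'E'
from h import *
cur=apply(apply([.24,.495,.22,2.691],[-36,-10,-8],0),[-17.4,-36,6],-.02)
print(delta(cur,[.5225,-.1495,.112,2.684]))
E
```

```text
(array([-0.1 ,  0.28, 12.8 ]), 0.027)
```

Call:
apply_moves:
  moves:
    - [[-0.1,0.3,1],[0,0,0.027],1]
    - [[-0.1,0.3,3],[0,0,0.027],1]
    - [[-0.1,0.3,5],[0,0,0.027],1]
    - [[-0.1,0.3,7],[0,0,0.027],1]
    - [[-0.1,0.3,9],[0,0,0.027],1]
    - [[-0.1,0.3,10.5],[0,0,0.027],1]
    - [[-0.1,0.3,12],[0,0,0.027],1]
    - [[-0.1,0.3,12.8],[0,0,0.027],1]
    - [[-0.1,0.3,12.8],[0,0,0.027],1]
    - [[-0.1,0.3,12.8],[0,0,0.027],1]

```text
time: 3.68
tool_pos: [0.522, -0.1489, 0.1115]
ee_rot: [3.142, -0.0, 2.684]
wrist_force: [0.0, -0.5, 1.4]
width: 0.0942
```

```bash
python3 - <<'E'
from h import *
st();snap('wrist','w4.png');st()
E
```

```text
t 3.68 pos [ 0.522  -0.1489  0.1115] rot [ 3.1415e+00 -5.0000e-04  2.6837e+00] F [ 0.02 -0.46  1.42] T [ 0.026  0.04  -0.001] w 0.0942
t 3.73 pos [ 0.5226 -0.1491  0.1124] rot [3.1414e+00 1.4000e-03 2.6837e+00] F [ 0.62 -0.4   0.71] T [ 0.006 -0.021  0.001] w 0.0941
```

View pics/w4.png

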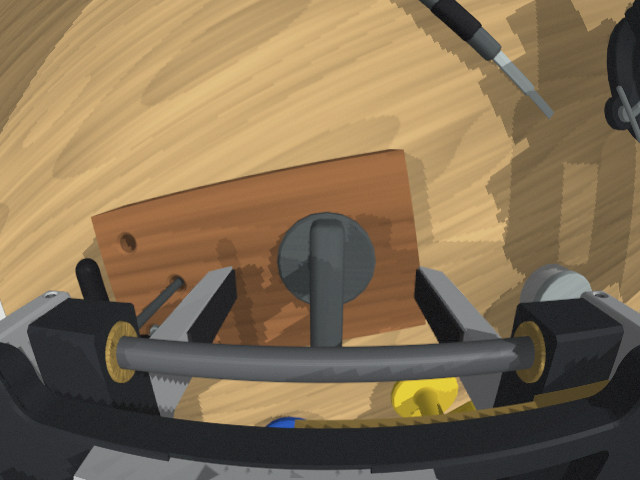

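```bash
python3 - <<'E'
from h import *
o=st();c=optics.get_calibration('wrist')
t=R.from_euler('xyz',o['ee_rot'])
for x in(34,36,38): print(x,proj('wrist',o['tool_pos']+t.apply([x/1e3,0,-.0055]),c))
crop('w4.png',270,195,390,350,5,'w4c.png')
E
```

```text
t 3.73 pos [ 0.5226 -0.1491  0.1124] rot [3.1414e+00 1.4000e-03 2.6837e+00] F [ 0.62 -0.4   0.71] T [ 0.006 -0.021  0.001] w 0.0941
34 (np.float64(325.44643394169077), np.float64(225.89427250147563))
36 (np.float64(325.44562758423405), np.float64(221.48879019579405))
38 (np.float64(325.44477832488116), np.float64(217.06203230746593))
```

View pics/w4c.png

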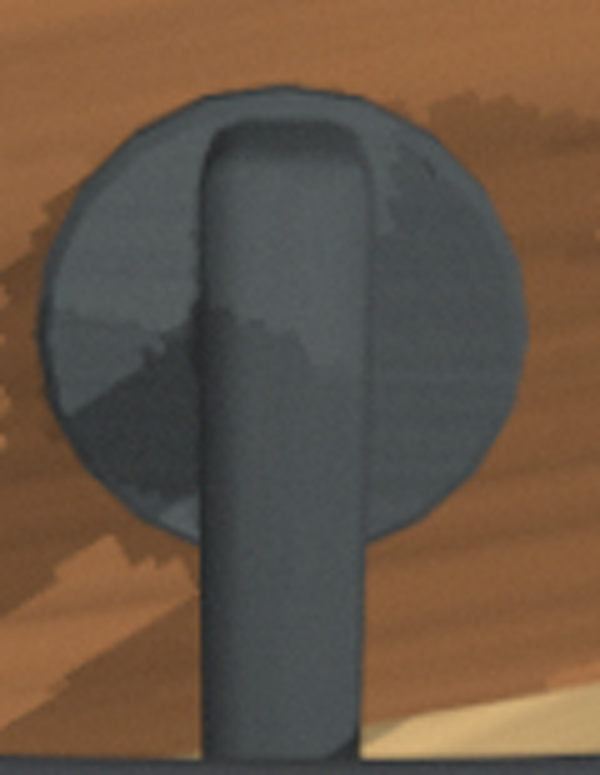

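Call:
apply_moves:
  moves:
    - [[0,0,0],[0,0,0],0.5]
    - [[0,0,0],[0,0,0],0]
    - [[0,0,0],[0,0,0],0]
    - [[0,0,0],[0,0,0],0]
    - [[0,0,0],[0,0,0],0]
    - [[0,0,0],[0,0,0],0]
    - [[0,0,0],[0,0,0],0]
    - [[0,0,0],[0,0,0],0]
    - [[0,0,0],[0,0,0],0]
    - [[0,0,0],[0,0,0],0]

```text
time: 4.57
tool_pos: [0.522, -0.1488, 0.1115]
ee_rot: [3.141, -0.0, 2.684]
wrist_force: [0.6, -1.0, -0.3]
width: 0.0311
```

```bash
python3 - <<'E'
from h import *
st()
E
```

```text
t 4.57 pos [ 0.522  -0.1488  0.1115] rot [ 3.1415e+00 -1.0000e-04  2.6838e+00] F [ 0.56 -1.03 -0.27] T [-0.006  0.016  0.018] w 0.0311
```

Fingers are still closing (31 mm); wait one more call.

Call:
apply_moves:
  moves:
    - [[0,0,0],[0,0,0],0]
    - [[0,0,0],[0,0,0],0]
    - [[0,0,0],[0,0,0],0]
    - [[0,0,0],[0,0,0],0]
    - [[0,0,0],[0,0,0],0]
    - [[0,0,0],[0,0,0],0]
    - [[0,0,0],[0,0,0],0]
    - [[0,0,0],[0,0,0],0]
    - [[0,0,0],[0,0,0],0]
    - [[0,0,0],[0,0,0],0]

```text
time: 5.4
tool_pos: [0.5221, -0.1486, 0.1115]
ee_rot: [3.141, -0.0, 2.684]
wrist_force: [0.2, 1.3, -0.1]
width: 0.016
```

Call:
apply_moves:
  moves:
    - [[0,0,-0.3],[0,0,0],0]
    - [[0,0,-0.7],[0,0,0],0]
    - [[0,0,-1.2],[0,0,0],0]
    - [[0,0,-2],[0,0,0],0]
    - [[0,0,-3],[0,0,0],0]
    - [[0,0,-4],[0,0,0],0]
    - [[0,0,-5],[0,0,0],0]
    - [[0,0,-6],[0,0,0],0]
    - [[0,0,-7],[0,0,0],0]
    - [[0,0,-8],[0,0,0],0]

```text
time: 6.23
tool_pos: [0.5222, -0.1489, 0.1929]
ee_rot: [3.142, 0.001, 2.684]
wrist_force: [-0.3, 0.3, -3.7]
width: 0.0158
```

```bash
python3 - <<'E'
from h import *
st();
cur=apply(apply(apply([.24,.495,.22,2.691],[-36,-10,-8],0),[-17.4,-36,6],-.02),[-.1,.3,12.8],.027)
cur=apply(cur,[0,0,-8],0); print(cur)
t=[.5555,.2195,.270,np.pi+.06]
print(delta(cur,t))
E
```

```text
t 6.23 pos [ 0.5222 -0.1489  0.1929] rot [3.1415e+00 7.0000e-04 2.6837e+00] F [-0.25  0.34 -3.72] T [-0.039  0.002  0.044] w 0.0158
[np.float64(0.5225323674345761), np.float64(-0.1493347928205417), np.float64(0.192), 2.6839999999999997]
(array([13.34, 34.55, -7.8 ]), -0.5176)
```

Call:
apply_moves:
  moves:
    - [[0,0,-1],[0,0,0],0]
    - [[0,0,-2.5],[0,0,0],0]
    - [[0.5,1,-4],[0,0,0],0]
    - [[1.1,2.5,-5.5],[0,0,-0.03],0]
    - [[1.8,4.5,-7],[0,0,-0.06],0]
    - [[2.7,7,-7.8],[0,0,-0.1],0]
    - [[3.8,9.8,-7.8],[0,0,-0.15],0]
    - [[5,12.8,-7.8],[0,0,-0.2],0]
    - [[6,15.6,-7.8],[0,0,-0.25],0]
    - [[7,18,-7.8],[0,0,-0.3],0]

```text
time: 7.07
tool_pos: [0.5388, 0.0455, 0.2702]
ee_rot: [3.141, 0.001, 2.987]
wrist_force: [0.8, 0.1, -3.0]
width: 0.0158
```

```bash
python3 - <<'E'
from h import *
st();
cur=apply([.5225324,-.1493348,.192,2.684],[7,18,-7.8],-.3); print(cur)
print(delta(cur,[.5555,.2195,.270,np.pi+.06]))
E
```

```text
t 7.07 pos [0.5388 0.0455 0.2702] rot [3.1409e+00 6.0000e-04 2.9870e+00] F [ 0.79  0.1  -2.97] T [-0.044 -0.076 -0.001] w 0.0158
[np.float64(0.5392562439132118), np.float64(0.04307183461732948), np.float64(0.27), 2.984]
(array([ 1.16, 17.68, -0.  ]), -0.2176)
```

Call:
apply_moves:
  moves:
    - [[0.2,2.5,0],[0,0,-0.03],0]
    - [[0.35,5,0],[0,0,-0.06],0]
    - [[0.5,7.5,0],[0,0,-0.09],0]
    - [[0.65,10,0],[0,0,-0.12],0]
    - [[0.8,12.5,0],[0,0,-0.15],0]
    - [[0.95,14.8,0],[0,0,-0.18],0]
    - [[1.05,16.4,0],[0,0,-0.2],0]
    - [[1.15,17.4,0],[0,0,-0.22],0]
    - [[1.15,17.7,0],[0,0,-0.22],0]
    - [[1.15,17.7,0],[0,0,-0.22],0]

```text
time: 7.9
tool_pos: [0.5552, 0.2204, 0.2695]
ee_rot: [-3.141, -0.0, -3.079]
wrist_force: [-0.7, 0.0, -3.9]
width: 0.0159
```

```bash
python3 - <<'E'
from h import *
import json
st()
c=optics.get_calibration('wrist');o=st()
snap('wrist','w5.png')
json.dump({k:np.array(v).tolist() for k,v in c.items()},open('w5.json','w'))
snap('side','s5.png')
snap('top','t5.png')
crop('s5.png',220,130,340,240,6,'s5c.png')
cur=apply([.5392562,.0430718,.27,2.984],[1.15,17.7,0],-.22); print(cur)
E
```

```text
t 7.9 pos [0.5552 0.2204 0.2695] rot [-3.1412e+00 -3.0000e-04 -3.0789e+00] F [-0.73  0.02 -3.95] T [ 0.055  0.036 -0.013] w 0.0159
t 7.9 pos [0.5552 0.2204 0.2695] rot [-3.1412e+00 -3.0000e-04 -3.0789e+00] F [-0.73  0.02 -3.95] T [ 0.055  0.036 -0.013] w 0.0159
[np.float64(0.5556772919096036), np.float64(0.21968323151137287), np.float64(0.27), 3.204]
```

View pics/w5.png

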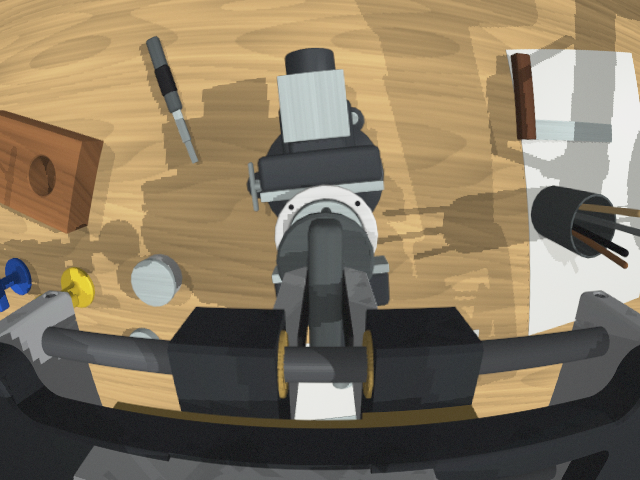

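View pics/s5c.png

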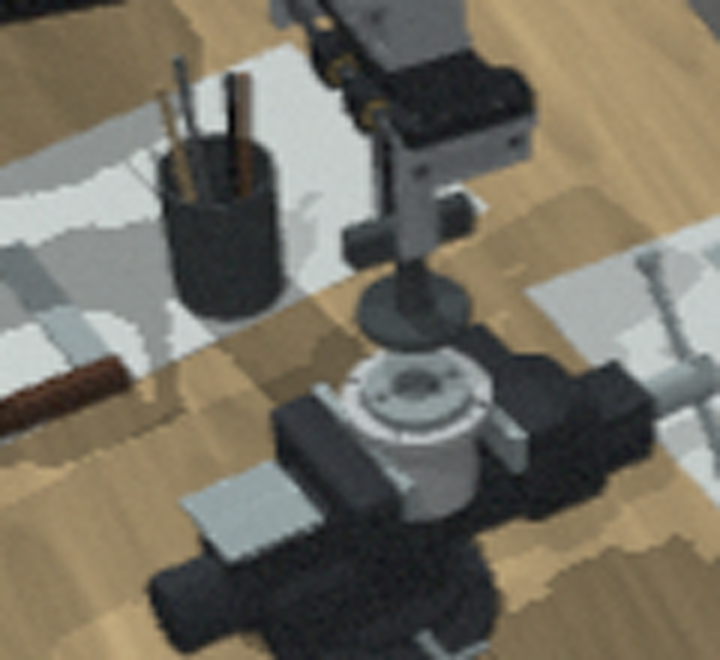

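```bash
python3 - <<'E'
from h import *
p=np.array([.5552,.2204,.2695])
def S(q): u,v=proj('side',q); return round((u-220)*6,1),round((v-130)*6,1)
print('head top',S(p-[0,0,.054]),'bot',S(p-[0,0,.062]))
# silhouette
a=np.linspace(0,2*np.pi,73); pts=np.array([S(p+[.031*np.cos(t),.031*np.sin(t),z]) for t in a for z in(-.054,-.062)])
print('sil',pts.min(0),pts.max(0))
for r in ([.5555,.2195,.158],): 
  print('ring',S(r)); pts=np.array([S(np.array(r)+[.029*np.cos(t),.029*np.sin(t),0]) for t in a]); print(pts.min(0),pts.max(0))
  for s in(-1,1): print(S(np.array(r)+s*.021*np.array([np.cos(.06),np.sin(.06),0])))
crop('s5.png',270,165,310,210,18,'s5d.png')
crop('t5.png',190,180,260,270,8,'t5c.png')
E
```

```text
head top (np.float64(405.1), np.float64(302.9)) bot (np.float64(405.9), np.float64(314.6))
sil [346.2 265.2] [464.4 353.4]
ring (np.float64(411.5), np.float64(385.4))
[358. 350.] [464.8 421.7]
(np.float64(376.2), np.float64(397.4))
(np.float64(446.4), np.float64(373.5))
```

View pics/s5d.png

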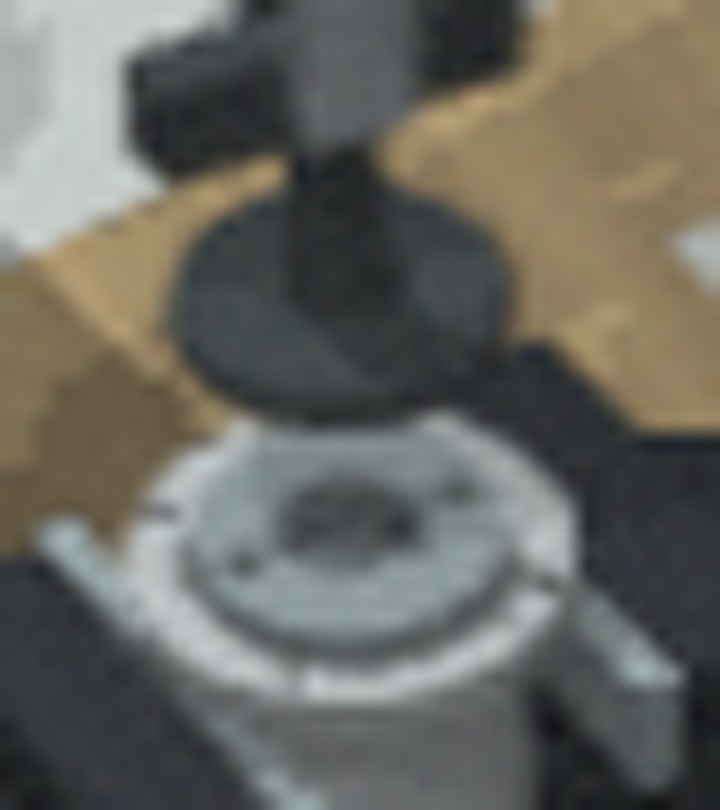

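View pics/t5c.png

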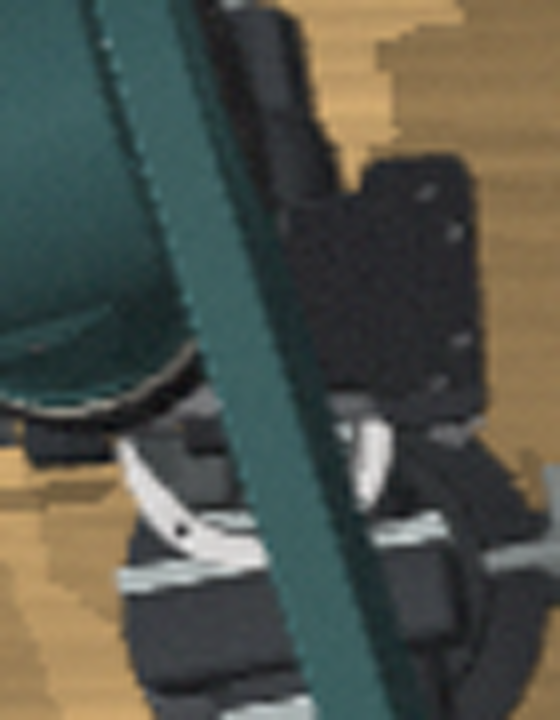

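```bash
python3 - <<'E'
from h import *
C=lambda u,v,z:atz('side',220+u/6,130+v/6,z)
b=np.array([8.3,1.5])
for bx,by in((8.3,1.5),(8.3,0),(8.3,-1)):
    a1=C(381-bx,398.3-by,.158);a2=C(454-bx,373.3-by,.158); m=(a1+a2)/2; print(m,np.linalg.norm(a2-a1),np.arctan2(*(a2-a1)[[1,0]]))
E
```

```text
[0.55479499 0.22081048 0.158     ] 0.04376143250481833 0.06241733989326553
[0.55434866 0.21968188 0.158     ] 0.04373304237686568 0.06218445725929848
[0.55405137 0.21893016 0.158     ] 0.04371413681696188 0.06202931347174442
```

Call:
apply_moves:
  moves:
    - [[0,0,0.5],[0,0,0],0]
    - [[0,0,1],[0,0,0],0]
    - [[0,0,1.5],[0,0,0],0]
    - [[0,0,2],[0,0,0],0]
    - [[0,0,2.5],[0,0,0],0]
    - [[0,0,2.9],[0,0,0],0]
    - [[0,0,3.2],[0,0,0],0]
    - [[0,0,3.5],[0,0,0],0]
    - [[0,0,3.7],[0,0,0],0]
    - [[0,0,3.8],[0,0,0],0]

```text
time: 8.88
tool_pos: [0.5552, 0.2202, 0.2312]
ee_rot: [3.142, -0.0, -3.079]
wrist_force: [-0.7, -0.2, -2.8]
width: 0.0158
```

```bash
python3 - <<'E'
from h import *
st()
E
```

```text
t 8.88 pos [0.5552 0.2202 0.2312] rot [ 3.1416e+00 -3.0000e-04 -3.0793e+00] F [-0.68 -0.16 -2.76] T [0.094 0.092 0.015] w 0.0158
```

Now slowly, 0.5 mm a row, down to the pin-contact level.

Call:
apply_moves:
  moves:
    - [[0,0,0.08],[0,0,0],0]
    - [[0,0,0.16],[0,0,0],0]
    - [[0,0,0.24],[0,0,0],0]
    - [[0,0,0.32],[0,0,0],0]
    - [[0,0,0.4],[0,0,0],0]
    - [[0,0,0.45],[0,0,0],0]
    - [[0,0,0.5],[0,0,0],0]
    - [[0,0,0.55],[0,0,0],0]
    - [[0,0,0.6],[0,0,0],0]
    - [[0,0,0.6],[0,0,0],0]

```text
time: 9.72
tool_pos: [0.5552, 0.2201, 0.2254]
ee_rot: [3.142, -0.0, -3.079]
wrist_force: [-0.7, 0.1, -3.4]
width: 0.0155
```

```bash
python3 - <<'E'
from h import *
st()
E
```

```text
t 9.72 pos [0.5552 0.2201 0.2254] rot [ 3.1416e+00 -2.0000e-04 -3.0794e+00] F [-0.73  0.08 -3.36] T [ 0.005 -0.015 -0.004] w 0.0155
```

Call:
apply_moves:
  moves:
    - [[0,0,0.03],[0,0,0],0]
    - [[0,0,0.06],[0,0,0],0]
    - [[0,0,0.09],[0,0,0],0]
    - [[0,0,0.12],[0,0,0],0]
    - [[0,0,0.15],[0,0,0],0]
    - [[0,0,0.18],[0,0,0],0]
    - [[0,0,0.2],[0,0,0],0]
    - [[0,0,0.2],[0,0,0],0]
    - [[0,0,0.2],[0,0,0],0]
    - [[0,0,0.2],[0,0,0],0]

```text
time: 10.55
tool_pos: [0.5553, 0.2202, 0.2235]
ee_rot: [3.142, 0.0, -3.079]
wrist_force: [0.4, -0.8, -4.4]
width: 0.0158
```

```bash
python3 - <<'E'
from h import *
st()
E
```

```text
t 10.55 pos [0.5553 0.2202 0.2235] rot [ 3.1415  0.     -3.0794] F [ 0.42 -0.84 -4.36] T [0.018 0.004 0.03 ] w 0.0158
```

Call:
apply_moves:
  moves:
    - [[0,0,0.03],[0,0,0],0]
    - [[0,0,0.06],[0,0,0],0]
    - [[0,0,0.09],[0,0,0],0]
    - [[0,0,0.12],[0,0,0],0]
    - [[0,0,0.15],[0,0,0],0]
    - [[0,0,0.18],[0,0,0],0]
    - [[0,0,0.21],[0,0,0],0]
    - [[0,0,0.24],[0,0,0],0]
    - [[0,0,0.27],[0,0,0],0]
    - [[0,0,0.3],[0,0,0],0]

```text
time: 11.38
tool_pos: [0.5553, 0.2202, 0.2205]
ee_rot: [3.142, 0.0, -3.079]
wrist_force: [-0.5, 0.5, -3.5]
width: 0.0155
```

```bash
python3 - <<'E'
from h import *
st()
E
```

```text
t 11.38 pos [0.5553 0.2202 0.2205] rot [ 3.1415  0.     -3.0794] F [-0.51  0.45 -3.45] T [ 0.038 -0.005 -0.09 ] w 0.0155
```

Call:
apply_moves:
  moves:
    - [[0,0,0.02],[0,0,0],0]
    - [[0,0,0.04],[0,0,0],0]
    - [[0,0,0.06],[0,0,0],0]
    - [[0,0,0.08],[0,0,0],0]
    - [[0,0,0.1],[0,0,0],0]
    - [[0,0,0.12],[0,0,0],0]
    - [[0,0,0.14],[0,0,0],0]
    - [[0,0,0.15],[0,0,0],0]
    - [[0,0,0.15],[0,0,0],0]
    - [[0,0,0.15],[0,0,0],0]

```text
time: 12.22
tool_pos: [0.5553, 0.2202, 0.2195]
ee_rot: [3.141, 0.001, -3.079]
wrist_force: [-0.3, -0.3, -0.5]
width: 0.0157
```

```bash
python3 - <<'E'
from h import *
st()
E
```

```text
t 12.22 pos [0.5553 0.2202 0.2195] rot [ 3.1414e+00  5.0000e-04 -3.0793e+00] F [-0.25 -0.29 -0.48] T [-0.004  0.195  0.028] w 0.0157
```

Call:
apply_moves:
  moves:
    - [[0,0,0.02],[0,0,0],0]
    - [[0,0,0.03],[0,0,0],0]
    - [[0,0,0.03],[0,0,0],0]
    - [[0,0,0.03],[0,0,0],0]
    - [[0,0,0.03],[0,0,0],0]
    - [[0,0,0.03],[0,0,0],0]
    - [[0,0,0.03],[0,0,0],0]
    - [[0,0,0.03],[0,0,0],0]
    - [[0,0,0.03],[0,0,0],0]
    - [[0,0,0.03],[0,0,0],0]

```text
time: 13.05
tool_pos: [0.5553, 0.2202, 0.2194]
ee_rot: [3.141, 0.001, -3.079]
wrist_force: [-2.4, -0.2, 5.6]
width: 0.0157
```

```bash
python3 - <<'E'
from h import *
st(); snap('side','s6.png'); st(); crop('s6.png',265,160,310,210,15,'s6c.png')
E
```

```text
t 13.05 pos [0.5553 0.2202 0.2194] rot [ 3.1413e+00  9.0000e-04 -3.0794e+00] F [-2.36 -0.23  5.59] T [-0.128  0.605 -0.008] w 0.0157
t 13.1 pos [0.5553 0.2202 0.2195] rot [ 3.1413e+00  9.0000e-04 -3.0794e+00] F [-3.21  0.34  5.59] T [-0.076  0.542  0.042] w 0.016
```

View pics/s6c.png

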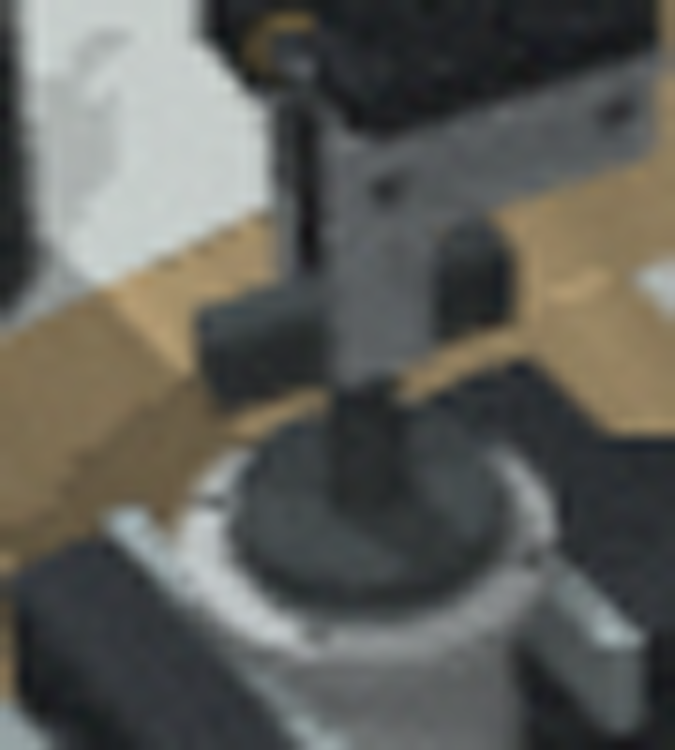

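Call:
apply_moves:
  moves:
    - [[0,0,-0.02],[0,0,0.03],0]
    - [[0,0,-0.02],[0,0,0.06],0]
    - [[0,0,-0.02],[0,0,0.09],0]
    - [[0,0,-0.02],[0,0,0.12],0]
    - [[0,0,-0.02],[0,0,0.15],0]
    - [[0,0,-0.02],[0,0,0.18],0]
    - [[0,0,-0.02],[0,0,0.21],0]
    - [[0,0,-0.02],[0,0,0.24],0]
    - [[0,0,-0.02],[0,0,0.27],0]
    - [[0,0,-0.02],[0,0,0.3],0]

```text
time: 13.93
tool_pos: [0.5557, 0.2207, 0.2194]
ee_rot: [3.14, 0.001, 2.903]
wrist_force: [-1.5, 0.2, 4.7]
width: 0.0158
```

```bash
python3 - <<'E'
from h import *
st()
E
```

```text
t 13.93 pos [0.5557 0.2207 0.2194] rot [3.1401e+00 1.4000e-03 2.9033e+00] F [-1.46  0.21  4.69] T [0.022 0.399 0.255] w 0.0158
```

Call:
apply_moves:
  moves:
    - [[0,0,-0.02],[0,0,0.025],0]
    - [[0,0,-0.02],[0,0,0.05],0]
    - [[0,0,-0.02],[0,0,0.075],0]
    - [[0,0,-0.02],[0,0,0.1],0]
    - [[0,0,-0.02],[0,0,0.125],0]
    - [[0,0,-0.02],[0,0,0.15],0]
    - [[0,0,-0.02],[0,0,0.175],0]
    - [[0,0,-0.02],[0,0,0.2],0]
    - [[0,0,-0.02],[0,0,0.225],0]
    - [[0,0,-0.02],[0,0,0.25],0]

```text
time: 14.77
tool_pos: [0.5556, 0.2206, 0.2194]
ee_rot: [3.14, 0.001, 2.652]
wrist_force: [-0.2, 1.6, 3.9]
width: 0.0155
```

```bash
python3 - <<'E'
from h import *
st()
E
```

```text
t 14.77 pos [0.5556 0.2206 0.2194] rot [3.1401e+00 6.0000e-04 2.6519e+00] F [-0.24  1.63  3.94] T [0.295 0.12  0.167] w 0.0155
```

Call:
apply_moves:
  moves:
    - [[0,0,-0.01],[0,0,0.01],0]
    - [[0,0,-0.01],[0,0,0.015],0]
    - [[0,0,-0.01],[0,0,0.02],0]
    - [[0,0,-0.01],[0,0,0.025],0]
    - [[0,0,-0.01],[0,0,0.03],0]
    - [[0,0,-0.01],[0,0,0.035],0]
    - [[0,0,-0.01],[0,0,0.04],0]
    - [[0,0,-0.01],[0,0,0.045],0]
    - [[0,0,-0.01],[0,0,0.05],0]
    - [[0,0,-0.01],[0,0,0.05],0]

```text
time: 15.6
tool_pos: [0.5555, 0.2205, 0.2194]
ee_rot: [3.14, 0.0, 2.604]
wrist_force: [0.3, 4.3, 5.7]
width: 0.0157
```

```bash
python3 - <<'E'
from h import *
st()
E
```

```text
t 15.6 pos [0.5555 0.2205 0.2194] rot [3.1404e+00 3.0000e-04 2.6037e+00] F [0.3  4.35 5.71] T [ 0.933 -0.227  0.234] w 0.0157
```

Call:
apply_moves:
  moves:
    - [[0.02,0.03,-0.02],[0,0,0],0]
    - [[0.02,0.03,-0.02],[0,0,0.005],0]
    - [[0.02,0.03,-0.02],[0,0,0.01],0]
    - [[0.02,0.03,-0.02],[0,0,0.015],0]
    - [[0.02,0.03,-0.02],[0,0,0.02],0]
    - [[0.02,0.03,-0.02],[0,0,0.025],0]
    - [[0.02,0.03,-0.02],[0,0,0.03],0]
    - [[0.02,0.03,-0.02],[0,0,0.035],0]
    - [[0.02,0.03,-0.02],[0,0,0.04],0]
    - [[0.02,0.03,-0.02],[0,0,0.04],0]

```text
time: 16.43
tool_pos: [0.5554, 0.2205, 0.2195]
ee_rot: [3.141, 0.0, 2.563]
wrist_force: [2.2, 4.6, 3.5]
width: 0.0158
```

```bash
python3 - <<'E'
from h import *
st()
E
```

```text
t 16.43 pos [0.5554 0.2205 0.2195] rot [3.1412e+00 3.0000e-04 2.5634e+00] F [2.22 4.6  3.55] T [ 0.901 -0.525  0.133] w 0.0158
```

Call:
apply_moves:
  moves:
    - [[0,0.05,0],[0,0,0],0]
    - [[0,0.05,0],[0,0,0.005],0]
    - [[0,0.05,0],[0,0,0.01],0]
    - [[0,0.05,0],[0,0,0.015],0]
    - [[0,0.05,0],[0,0,0.02],0]
    - [[0,0.05,0],[0,0,0.025],0]
    - [[0,0.05,0],[0,0,0.03],0]
    - [[0,0.05,0],[0,0,0.03],0]
    - [[0,0.05,0],[0,0,0.03],0]
    - [[0,0.05,0],[0,0,0.03],0]

```text
time: 17.27
tool_pos: [0.5555, 0.2207, 0.2194]
ee_rot: [-3.141, 0.0, 2.533]
wrist_force: [2.0, 1.8, 5.0]
width: 0.0157
```

```bash
python3 - <<'E'
from h import *
st()
E
```

```text
t 17.27 pos [0.5555 0.2207 0.2194] rot [-3.1412e+00  2.0000e-04  2.5335e+00] F [2.03 1.8  4.98] T [ 0.352 -0.373  0.205] w 0.0157
```

Call:
apply_moves:
  moves:
    - [[0,0.01,-0.01],[0,0,0.005],0]
    - [[0,0.01,-0.01],[0,0,0.01],0]
    - [[0,0.01,-0.01],[0,0,0.015],0]
    - [[0,0.01,-0.01],[0,0,0.02],0]
    - [[0,0.01,-0.01],[0,0,0.025],0]
    - [[0,0.01,-0.01],[0,0,0.03],0]
    - [[0,0.01,-0.01],[0,0,0.03],0]
    - [[0,0.01,-0.01],[0,0,0.03],0]
    - [[0,0.01,-0.01],[0,0,0.03],0]
    - [[0,0.01,-0.01],[0,0,0.03],0]

```text
time: 18.1
tool_pos: [0.5555, 0.2208, 0.2194]
ee_rot: [-3.141, 0.0, 2.504]
wrist_force: [1.5, -0.7, 4.4]
width: 0.0158
```

```bash
python3 - <<'E'
from h import *
st()
E
```

```text
t 18.1 pos [0.5555 0.2208 0.2194] rot [-3.141   0.      2.5036] F [ 1.45 -0.65  4.35] T [-0.099 -0.218  0.194] w 0.0158
```

Call:
apply_moves:
  moves:
    - [[0,0,0],[0,0,0.005],0]
    - [[0,0,0],[0,0,0.01],0]
    - [[0,0,0],[0,0,0.015],0]
    - [[0,0,0],[0,0,0.02],0]
    - [[0,0,0],[0,0,0.025],0]
    - [[0,0,0],[0,0,0.03],0]
    - [[0,0,0],[0,0,0.03],0]
    - [[0,0,0],[0,0,0.03],0]
    - [[0,0,0],[0,0,0.03],0]
    - [[0,0,0],[0,0,0.03],0]

```text
time: 18.93
tool_pos: [0.5555, 0.2209, 0.2194]
ee_rot: [-3.141, -0.0, 2.474]
wrist_force: [0.6, -1.4, 4.2]
width: 0.0157
```

```bash
python3 - <<'E'
from h import *
st()
E
```

```text
t 18.93 pos [0.5555 0.2209 0.2194] rot [-3.1412e+00 -1.0000e-04  2.4738e+00] F [ 0.58 -1.42  4.23] T [-0.335 -0.101  0.447] w 0.0157
```

Call:
apply_moves:
  moves:
    - [[0,0,0],[0,0,0.002],0]
    - [[0,0,0],[0,0,0.004],0]
    - [[0,0,0],[0,0,0.006],0]
    - [[0,0,0],[0,0,0.008],0]
    - [[0,0,0],[0,0,0.01],0]
    - [[0,0,0],[0,0,0.01],0]
    - [[0,0,0],[0,0,0.01],0]
    - [[0,0,0],[0,0,0.01],0]
    - [[0,0,0],[0,0,0.01],0]
    - [[0,0,0],[0,0,0.01],0]

```text
time: 19.77
tool_pos: [0.5555, 0.2209, 0.2194]
ee_rot: [-3.141, -0.0, 2.464]
wrist_force: [-0.2, -3.7, 4.2]
width: 0.0157
```

```bash
python3 - <<'E'
from h import *
st()
E
```

```text
t 19.77 pos [0.5555 0.2209 0.2194] rot [-3.1413e+00 -1.0000e-04  2.4638e+00] F [-0.18 -3.67  4.21] T [-0.517  0.042  0.581] w 0.0157
```

Call:
apply_moves:
  moves:
    - [[0,0,0],[0,0,-0.02],0]
    - [[0,0,0],[0,0,-0.04],0]
    - [[0,0,0],[0,0,-0.06],0]
    - [[0,0,-0.02],[0,0,-0.06],0]
    - [[0,0,-0.04],[0,0,-0.06],0]
    - [[0,0,-0.06],[0,0,-0.06],0]
    - [[0,0,-0.06],[0,0,-0.06],0]
    - [[0,0,-0.06],[0,0,-0.06],0]
    - [[0,0,-0.06],[0,0,-0.06],0]
    - [[0,0,-0.06],[0,0,-0.06],0]

```text
time: 20.6
tool_pos: [0.5555, 0.2211, 0.2195]
ee_rot: [-3.141, -0.001, 2.524]
wrist_force: [1.2, -2.0, -0.6]
width: 0.0155
```

```bash
python3 - <<'E'
from h import *
st()
E
```

```text
t 20.6 pos [0.5555 0.2211 0.2195] rot [-3.1411e+00 -6.0000e-04  2.5238e+00] F [ 1.19 -1.97 -0.64] T [-0.233 -0.149 -0.01 ] w 0.0155
```

Torque is off, inside the play. Lift gently straight up.

Call:
apply_moves:
  moves:
    - [[0,0,-0.1],[0,0,0],0]
    - [[0,0,-0.2],[0,0,0],0]
    - [[0,0,-0.3],[0,0,0],0]
    - [[0,0,-0.4],[0,0,0],0]
    - [[0,0,-0.5],[0,0,0],0]
    - [[0,0,-0.6],[0,0,0],0]
    - [[0,0,-0.7],[0,0,0],0]
    - [[0,0,-0.8],[0,0,0],0]
    - [[0,0,-0.9],[0,0,0],0]
    - [[0,0,-1],[0,0,0],0]

```text
time: 21.43
tool_pos: [0.5556, 0.221, 0.2303]
ee_rot: [3.141, 0.0, 2.524]
wrist_force: [-0.1, 0.1, -3.7]
width: 0.0161
```

Call:
apply_moves:
  moves:
    - [[0,0,-0.2],[0,0,0],0]
    - [[0,0,-0.5],[0,0,0],0]
    - [[0,0,-0.9],[0,0,0],0]
    - [[0,0,-1.4],[0,0,0],0]
    - [[0,0,-2],[0,0,0],0]
    - [[0,0,-2.6],[0,0,0],0]
    - [[0,0,-3.2],[0,0,0],0]
    - [[0,0,-3.7],[0,0,0],0]
    - [[0,0,-4],[0,0,0],0]
    - [[0,0,-4],[0,0,0],0]

```text
time: 22.27
tool_pos: [0.5559, 0.2212, 0.2714]
ee_rot: [3.14, 0.001, 2.524]
wrist_force: [-0.3, -0.1, -3.4]
width: 0.0156
```

```bash
python3 - <<'E'
from h import *
st(); snap('side','s7.png'); crop('s7.png',265,150,315,210,12,'s7c.png'); snap('wrist','w7.png')
E
```

```text
t 22.27 pos [0.5559 0.2212 0.2714] rot [3.1399e+00 1.2000e-03 2.5239e+00] F [-0.33 -0.12 -3.37] T [0.007 0.032 0.005] w 0.0156
```

View pics/s7c.png

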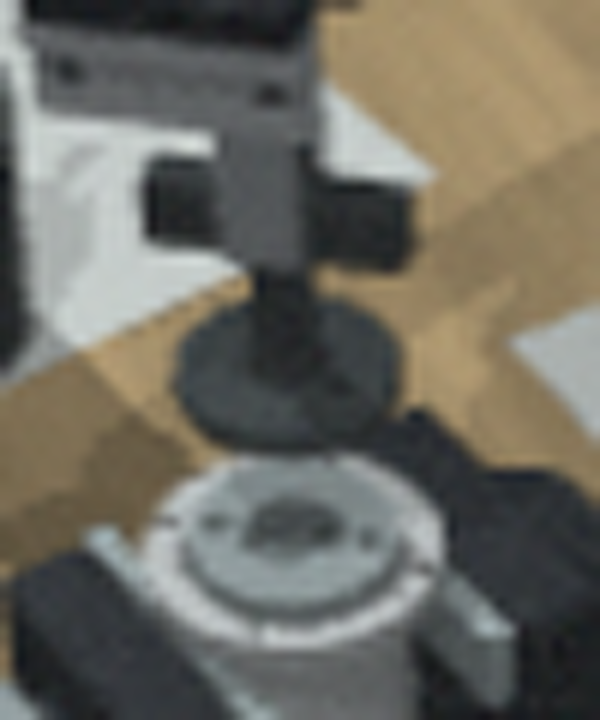

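View pics/w7.png

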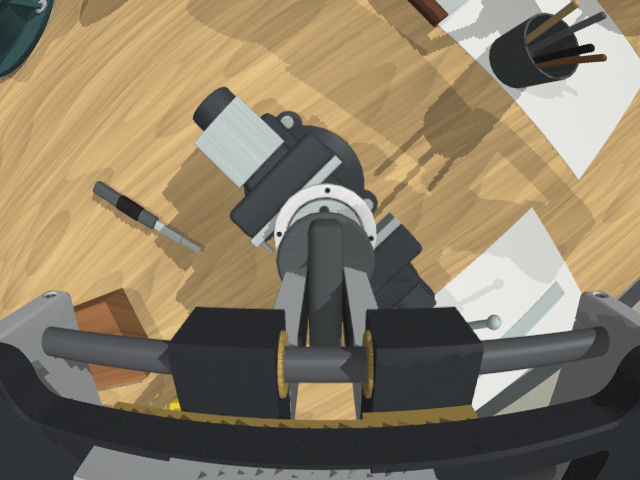

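```bash
python3 - <<'E'
from h import *
C=lambda u,v:atz('side',265+u/12,150+v/12,.158)
a,b=C(217,522),C(369,537); print(np.linalg.norm(a-b),np.arctan2(*(b-a)[[1,0]]))
# track commanded
c=[.5556773,.2196832,.27,3.204]
for s,r in [((0,0,3.8),0),((0,0,.6),0),((0,0,.2),0),((0,0,.3),0),((0,0,.15),0),((0,0,.03),0),((0,0,-.02),.3),((0,0,-.02),.25),((0,0,-.01),.05),((.02,.03,-.02),.04),((0,.05,0),.03),((0,.01,-.01),.03),((0,0,0),.03),((0,0,0),.01),((0,0,-.06),-.06),((0,0,-1),0),((0,0,-4),0)]: c=apply(c,s,r)
print(c)
print(delta(c,[.5225,-.1493,.271,c[3]]))
E
```

```text
0.04195206292916226 -0.562957559226463
[np.float64(0.5559892257411605), np.float64(0.22054428933721137), np.float64(0.2706), 2.5240000000000014]
(array([-18.69, -32.09,  -0.04]), -0.0)
```

Call:
apply_moves:
  moves:
    - [[-0.5,-1,0],[0,0,0],0]
    - [[-1.5,-2.6,0],[0,0,-0.02],0]
    - [[-2.9,-5,0],[0,0,-0.04],0]
    - [[-4.4,-7.5,0],[0,0,-0.06],0]
    - [[-5.9,-10,0],[0,0,-0.08],0]
    - [[-7.4,-12.6,0],[0,0,-0.1],0]
    - [[-8.9,-15.2,0],[0,0,-0.12],0]
    - [[-10.4,-17.8,0],[0,0,-0.14],0]
    - [[-11.9,-20.4,0],[0,0,-0.16],0]
    - [[-13.3,-22.8,0],[0,0,-0.16],0]

```text
time: 23.2
tool_pos: [0.5308, -0.0442, 0.2697]
ee_rot: [-3.141, -0.001, 2.684]
wrist_force: [0.3, 0.2, -3.2]
width: 0.0157
```

```bash
python3 - <<'E'
from h import *
st()
c=apply([.5559892,.2205443,.2706,2.524],[-13.3,-22.8,0],-.16);print(c,delta(c,[.5225,-.1493,.2,2.684]))
E
```

```text
t 23.2 pos [ 0.5308 -0.0442  0.2697] rot [-3.1407e+00 -5.0000e-04  2.6836e+00] F [ 0.25  0.16 -3.25] T [-0.027 -0.014  0.005] w 0.0157
[np.float64(0.5323918393928206), np.float64(-0.04235523322966314), np.float64(0.2706), 2.684] (array([ -3.84, -10.03,   7.06]), -0.0)
```

Call:
apply_moves:
  moves:
    - [[-0.7,-1.9,0],[0,0,0],0]
    - [[-1.4,-3.7,0],[0,0,0],0]
    - [[-2.1,-5.4,0],[0,0,0],0]
    - [[-2.7,-7,0],[0,0,0],0]
    - [[-3.2,-8.4,0],[0,0,0],0]
    - [[-3.6,-9.4,1],[0,0,0],0]
    - [[-3.84,-10.03,2],[0,0,0],0]
    - [[-3.84,-10.03,3.5],[0,0,0],0]
    - [[-3.84,-10.03,5],[0,0,0],0]
    - [[-3.84,-10.03,6],[0,0,0],0]

```text
time: 24.03
tool_pos: [0.5207, -0.1483, 0.2067]
ee_rot: [-3.142, -0.005, 2.684]
wrist_force: [-0.6, -0.1, -3.9]
width: 0.0158
```

```bash
python3 - <<'E'
from h import *
import json
c=optics.get_calibration('wrist');st(); snap('wrist','w8.png'); snap('side','s8.png'); crop('s8.png',290,220,360,365,5,'s8c.png')
E
```

```text
t 24.03 pos [ 0.5207 -0.1483  0.2067] rot [-3.1416 -0.0047  2.6838] F [-0.57 -0.1  -3.95] T [ 0.009 -0.032  0.032] w 0.0158
```

View pics/s8c.png

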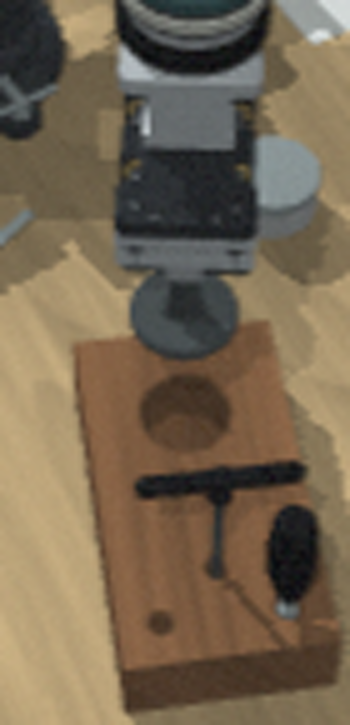

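View pics/w8.png

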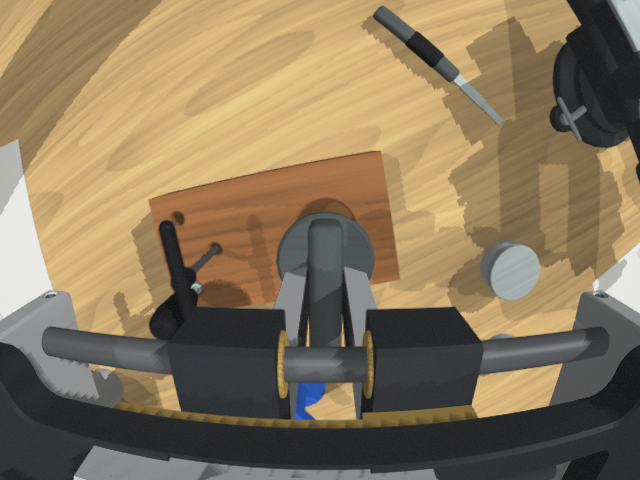

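```bash
python3 - <<'E'
from h import *
p=np.array([.5207,-.1483,.2067])
S=lambda q:(np.array(proj('side',q))-[290,220])*5
a=np.linspace(0,2*np.pi,73); pts=np.array([S(p+[.031*np.cos(t),.031*np.sin(t),z]) for t in a for z in(-.054,-.062)])
print('sil',pts.min(0),pts.max(0))
w=[.5225,-.1493,.05]
pts=np.array([S(np.array(w)+[.0265*np.cos(t),.0265*np.sin(t),0]) for t in a]); print(pts.min(0),pts.max(0))
crop('s8.png',310,270,345,325,12,'s8d.png')
E
```

```text
sil [124.07762976 260.44585443] [236.28652823 358.69712317]
[136.11641256 374.22234235] [226.56599079 449.21952008]
```

View pics/s8d.png

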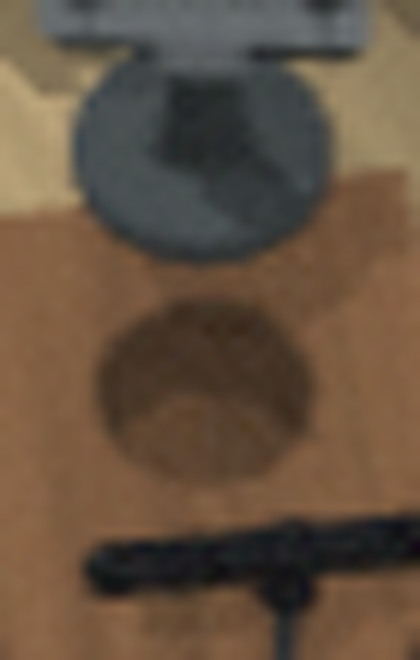

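Call:
apply_moves:
  moves:
    - [[0,0,0.5],[0,0,0],0]
    - [[0,0,1.5],[0,0,0],0]
    - [[0,0,2.5],[0,0,0],0]
    - [[0,0,3.5],[0,0,0],0]
    - [[0,0,4.5],[0,0,0],0]
    - [[0,0,5.4],[0,0,0],0]
    - [[0,0,6.2],[0,0,0],0]
    - [[0,0,6.8],[0,0,0],0]
    - [[0,0,7.3],[0,0,0],0]
    - [[0,0,7.6],[0,0,0],0]

```text
time: 24.97
tool_pos: [0.5218, -0.1487, 0.1333]
ee_rot: [3.142, -0.001, 2.684]
wrist_force: [-0.4, -0.0, -3.5]
width: 0.0158
```

Call:
apply_moves:
  moves:
    - [[0,0,0.2],[0,0,0],0]
    - [[0,0,0.4],[0,0,0],0]
    - [[0,0,0.6],[0,0,0],0]
    - [[0,0,0.8],[0,0,0],0]
    - [[0,0,1],[0,0,0],0]
    - [[0,0,1.2],[0,0,0],0]
    - [[0,0,1.4],[0,0,0],0]
    - [[0,0,1.6],[0,0,0],0]
    - [[0,0,1.8],[0,0,0],0]
    - [[0,0,1.9],[0,0,0],0]

```text
time: 25.8
tool_pos: [0.5219, -0.1487, 0.1147]
ee_rot: [3.142, -0.0, 2.684]
wrist_force: [0.1, -0.3, -3.9]
width: 0.0157
```

```bash
python3 - <<'E'
from h import *
st()
E
```

```text
t 25.8 pos [ 0.5219 -0.1487  0.1147] rot [ 3.1415e+00 -5.0000e-04  2.6838e+00] F [ 0.15 -0.27 -3.94] T [-0.041 -0.009 -0.002] w 0.0157
```

Call:
apply_moves:
  moves:
    - [[0,0,0.1],[0,0,0],0]
    - [[0,0,0.15],[0,0,0],0]
    - [[0,0,0.2],[0,0,0],0]
    - [[0,0,0.25],[0,0,0],0]
    - [[0,0,0.29],[0,0,0],0]
    - [[0,0,0.33],[0,0,0],0]
    - [[0,0,0.37],[0,0,0],0]
    - [[0,0,0.4],[0,0,0],0]
    - [[0,0,0.4],[0,0,0],0]
    - [[0,0,0.4],[0,0,0],0]

```text
time: 26.63
tool_pos: [0.5221, -0.1488, 0.1115]
ee_rot: [3.141, 0.0, 2.684]
wrist_force: [-1.4, 0.1, -0.9]
width: 0.0159
```

```bash
python3 - <<'E'
from h import *
st()
E
```

```text
t 26.63 pos [ 0.5221 -0.1488  0.1115] rot [3.1415e+00 3.0000e-04 2.6838e+00] F [-1.42  0.09 -0.93] T [ 0.024  0.116 -0.033] w 0.0159
```

Seated at the same height as it was picked (0.1115). Release slowly.

Call:
apply_moves:
  moves:
    - [[0,0,0.02],[0,0,0],0]
    - [[0,0,0.02],[0,0,0],0]
    - [[0,0,0.02],[0,0,0],0.2]
    - [[0,0,0.02],[0,0,0],0.3]
    - [[0,0,0.02],[0,0,0],0.4]
    - [[0,0,0.02],[0,0,0],0.5]
    - [[0,0,0.02],[0,0,0],0.6]
    - [[0,0,0.02],[0,0,0],0.7]
    - [[0,0,0.02],[0,0,0],0.8]
    - [[0,0,0.02],[0,0,0],0.8]

```text
time: 27.47
tool_pos: [0.522, -0.1488, 0.1108]
ee_rot: [3.142, -0.0, 2.684]
wrist_force: [0.6, 0.3, 0.5]
width: 0.0624
```

```bash
python3 - <<'E'
from h import *
st()
snap('wrist','w9.png')
E
```

```text
t 27.47 pos [ 0.522  -0.1488  0.1108] rot [ 3.1415e+00 -1.0000e-04  2.6838e+00] F [0.61 0.3  0.48] T [0.016 0.044 0.037] w 0.0624
```

View pics/w9.png

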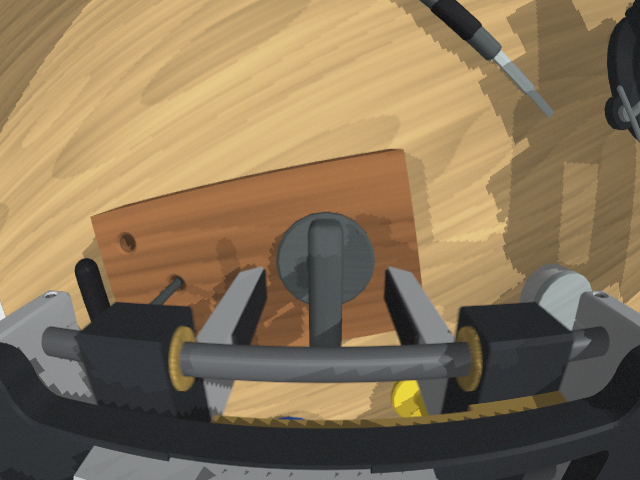

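Standing upright at the same pixels as before (disc centre 327,258). Rise straight up, then check the ring.

Call:
apply_moves:
  moves:
    - [[0,0,-0.5],[0,0,0],0.8]
    - [[0,0,-1.5],[0,0,0],0.8]
    - [[0,0,-3],[0,0,0],0.8]
    - [[0,0,-5],[0,0,0],0.8]
    - [[0,0,-7],[0,0,0],0.8]
    - [[0,0,-9],[0,0,0],0.8]
    - [[0,0,-11],[0,0,0],0.8]
    - [[0,0,-13],[0,0,0],0.8]
    - [[0,0,-15],[0,0,0],0.8]
    - [[0,0,-16],[0,0,0],0.8]

```text
time: 28.35
tool_pos: [0.5229, -0.1492, 0.2752]
ee_rot: [3.141, 0.006, 2.684]
wrist_force: [-0.1, -0.3, 1.0]
width: 0.0752
```

Call:
apply_moves:
  moves:
    - [[1,0,-1],[0,0,0],0.8]
    - [[3,0,-2],[0,0,0],0.8]
    - [[6,0,-2],[0,0,0],0.8]
    - [[9,0,-2],[0,0,0],0.8]
    - [[12,0,-2],[0,0,0],0.8]
    - [[14,0,-2],[0,0,0],0.8]
    - [[15,0,-2],[0,0,0],0.8]
    - [[15,0,-2],[0,0,0],0.8]
    - [[15,0,-2],[0,0,0],0.8]
    - [[15,0,-2],[0,0,0],0.8]

```text
time: 29.18
tool_pos: [0.388, -0.0828, 0.2906]
ee_rot: [-3.142, -0.0, 2.684]
wrist_force: [0.1, -0.4, -0.1]
width: 0.0752
```

```bash
python3 - <<'E'
from h import *
st()
snap('top','t10.png');snap('side','s10.png')
crop('t10.png',185,190,265,290,6,'t10v.png'); crop('t10.png',335,205,445,300,7,'t10b.png')
E
```

```text
t 29.18 pos [ 0.388  -0.0828  0.2906] rot [-3.1416e+00 -2.0000e-04  2.6836e+00] F [ 0.1  -0.44 -0.09] T [0.017 0.018 0.001] w 0.0752
```

View pics/t10v.png

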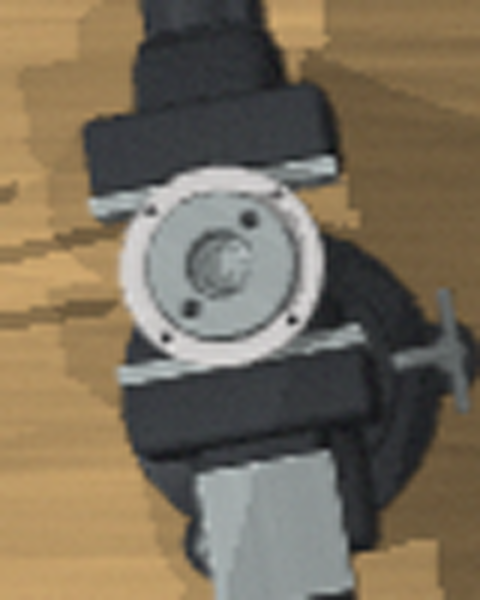

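View pics/s10.png

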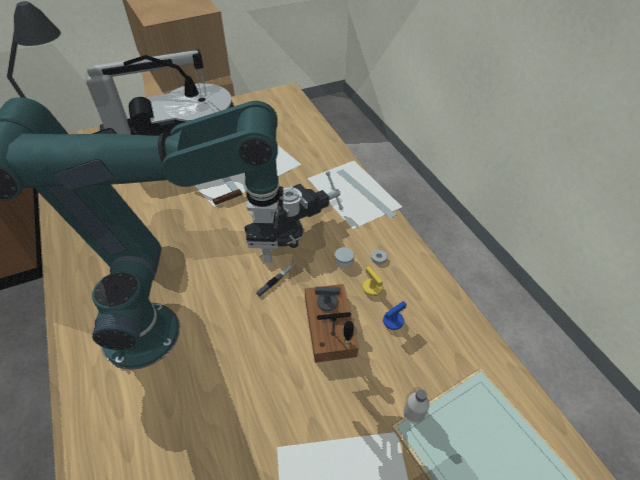

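View pics/t10.png

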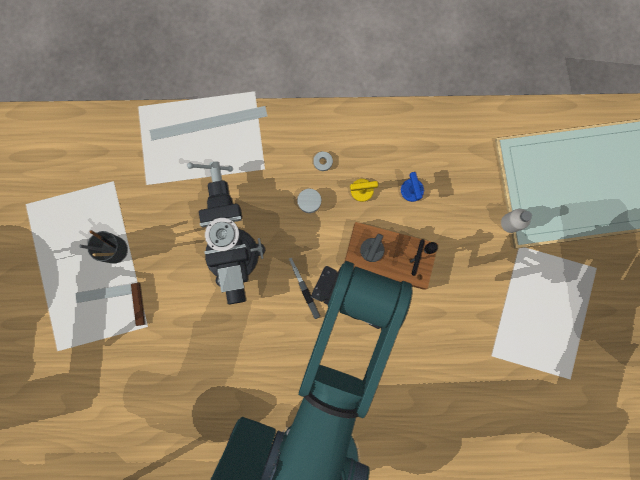

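```bash
python3 - <<'E'
from h import *
V=lambda u,v,z:atz('top',185+u/6,190+v/6,z)
h1,h2=V(249,219,.158),V(190,308,.158)
print(np.linalg.norm(h1-h2),np.arctan2(*(h1-h2)[[1,0]]))
st(); print(job.close_job())
E
```

```text
0.04243037816600549 -0.5823538993925694
t 29.28 pos [ 0.3881 -0.0829  0.2904] rot [-3.1415e+00 -1.2000e-03  2.6834e+00] F [ 0.   -0.32 -0.38] T [ 0.004  0.003 -0.022] w 0.0753
the job is handed in; nothing more can be done
None
```

I did the whole job and handed it in at 29.3 s. I took the grey pin spanner from the block, seated both pins in the ring, turned the ring clockwise to its stop, and stood the spanner back in its well.

- **Seating:** The pins went in on the first try. Nothing resisted until the head lay on the ring at the expected height, and I pressed down with about 9 N at most before turning.
- **Turning:** The torque ran at about 0.13–0.26 N m, then rose to 0.45 and 0.58 N m at the stop. I stopped there and eased back within the play of the pins before lifting out.
- **How far the ring turned:** The holes moved 0.63 rad in the top and side views. That is in the expected range if the ring started at about 0.07 rad. I had no direct reading of the ring joint.
- **Spanner back in its well:** It stands upright, with the gripper at the same height and the head at the same pixels as when I picked it up. The gripper is clear of everything.
- **Other things:** In the last top and side pictures, everything I could see was where it started.
- **Disagreements:** The cameras differed by up to 5 mm on positions before I averaged and cross-checked them. The side view's hole spacing was about 2 mm too large in one picture.

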